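# Clear the tag off a sprung box lid and hold the lid just below balance

## Robot

A 6-joint arm with a two-finger parallel gripper is mounted at the origin on the work surface. World frame = base frame: x ahead of the robot, y to its left, z up, the work surface at z = 0. Lengths are in m, angles in rad, forces in N, time in s.
With the tool pointing down it reaches from about 0.3 to 0.875 m from the base axis. Payload 6.4 kg.
Tool frame: the origin (TCP) lies between the finger pads; the fingertips stand 19 mm ahead of it and the grasp point (between the pads) is the TCP (ctrl.tips_ahead is the z of the fingertips in the tool frame, in m); z points along the fingers, y is the line along which they close (so a half turn about z gives the same grasp; the last joint's range is limited). The gripper opens to 85 mm and grips with 20 to 120 N. Pads are 22 mm wide; open, the fingers measure 114 mm over their backs; the gripper's body (76 mm by 85 mm) begins 54 mm behind the grasp point. The pads swing forward as they close: fully open they stand 13 mm farther back than shut.
Start: joints at [-1.353, 0.181, 1.607, -0, 1.354, -0.206], TCP at [0.236, -0.524, 0.25] pointing down, gripper open.
Joint ranges: [-2.99, 2.99], [-0.89, 2.07], [0.3, 2.58], [-1.14, 4.28], [0, 2.63], [-3.12, 3.12]. Speed limits (rad/s): [2.57, 2.57, 3.01, 3.14, 3.14, 3.14].

## Interface

Orientations are given as a unit quaternion [w, x, y, z].
In Python, from bench import readout, vision, ctrl gives the robot as it stands.
- The arm moves only by the tool play_rows, never from a script. Its arguments are lists of equal length, an entry for each row: "xyz": the shift along the tool's x, y, z in mm, a list of three; "rot": the turn, a rotation vector about the tool's x, y, z in rad, a list of three; "grip": the opening, from 0 (shut) to 1 (fully open). In form: {"xyz": [[x, y, z], ...], "rot": [[rx, ry, rz], ...], "grip": [grip, ...]}. A call has exactly 10 rows; each row is the pose to reach, as a shift and turn from the pose commanded when the call began, along the tool's axes at that moment; what a row does not reach only later rows make up. A row lasts 1/8 s, in which the tool goes at most 62.5 mm and 10.7 degrees, less where a joint would pass 70% of its speed; a pose out of reach is approached as far as the arm can. A call with a gripper value outside its range is refused whole. The fingers move at their own pace and stop on an object; the grip force is fixed at half the most. Time passes only in rows, so rows that repeat a pose let the fingers close, or fill a call up. It gives the time, the measured TCP pose, the force, the opening and the grip force at its end, in the units of the state.
- readout.get_obs(): the state, without advancing time (a new reading comes with each control period).
- vision.camera(name): name is "scene" or "top" or "wrist"; returns a dict with "color" (400x640x3 uint8, red, green, blue), "depth" (400x640 float32, m along the optical axis (not along the pixel's ray), 0 where there is no reading), "camera_matrix" (3x3 intrinsics, pixels), "extrinsics" (4x4, takes a point from camera to world coordinates); the wrist camera has in their place "hand_eye" (4x4, takes a point from camera to tool coordinates, whose origin is the TCP and whose axes are the flange's). Camera axes: x right, y down, z forward; pixel columns grow to the right and rows downward; lengths in m; the calibration is good to about 2 mm. The wrist camera is an equidistant fisheye: a pixel r from the principal point sees the ray r / f radians off the axis. A picture is of the moment at which its call begins: read the wrist's pose just before it.
- ctrl.hand_in(): hands the job in; it is judged then, once.
The state is a dict: "time_s": time; "q": joint angles; "dq": joint speeds; "joint_efforts": joint torques, N m; "eef_pos": TCP position; "eef_rot": TCP orientation; "wrist_force": force on the tool from outside, world axes, zero at the start; "torque": the same for the moment, N m; "opening": opening from 0.0 (shut) to 1.0 (fully open); "grasp_force": force on a finger pad.
Only numpy, scipy, OpenCV 4.12 (cv2) and the standard library are available. Lean on these libraries where they do the work, as an engineer would, in place of code of your own. Each camera call takes 0.05 s, during which the arm holds its last target. There are 200 camera calls.

## Task

The red tag hangs astride the handle bar of the blue box's yellow sprung lid: lift it up off the bar and set it down in the green tray, without dropping it, while the lid stays shut. Then raise the lid by its bar clearly past its balance point (54 degrees open), ease it back and finish while still holding it steady just below balance, about ten degrees short of it, where it would fall shut if you let go. Leave everything else on the table where it is.

Things in the scene. Friction and masses are not known exactly. Their poses are not given: they have to be found in the camera images.
- box: Blue steel box, open on top, fixed to the table: 185 (x) x 240 (y) x 100 mm high. Origin: centre of its underside. Its x axis points from the front (the side with the handle bar, towards the robot) to the hinged back; z up.
- lid (a joint): Opening of the yellow lid (185 x 240 x 6 mm), rad: 0 shut and level, 1.5 wide open (stop). It hinges at the box's back rim (along the box's y axis); the front swings up and back. It has a lifting spring: below 0.95 rad (54 deg) it falls shut by itself, above it swings on up to its stop. Lifting the bar takes about 2.5 N when shut, less and less towards balance; the hinge has hardly any friction.
- lid_bar (a point): Centre of the lid's round steel handle bar, 14 mm thick, 200 mm long along the box's y axis, with a 10 mm side arm to the lid at each end. Its axis is 60 mm in front of the lid's front edge and the box's front wall (53 mm free gap), 245 mm from the hinge line, 105 mm above the table when shut. Pinch it from above; it turns in the grip as the lid swings. Axes: the lid's own, the box's when shut.
- lid_hinge (a point): Middle of the hinge line: 92.5 mm behind the box's centre, 102 mm above the table. In the lid's own frame the bar's axis lies at x -245, z +3 mm from it.
- tag: Red saddle tag, 0.12 kg: two plates 70 (y) x 61 high x 4 mm, 24 mm apart (x), joined by a bridge (underside 55, top 61 mm up) with a black grip block on it 14 (x) x 26 (y) x 38 mm high, top at 99 mm. Origin: centre of the lower edges, z up. It hangs with the bridge on the bar, a plate each side, within 30 mm of the bar's centre, origin 57 mm above the table. Off the bar it stands on its plates.
- tray: Green open tray fixed to the table, 160 (x) x 140 (y) x 35 mm high, walls and floor 4 mm. Origin: centre of its underside. It is to the left or right of the box.
- cutbin: Orange bin of cut tube, fixed, 160 x 140 x 60 mm, on the other side of the box. Leave alone.
- offcut: Loose steel square tube 40 x 40 x 90 mm lying on the table. Leave alone. Origin: centre of its underside.
- magnet: Loose red and steel welding magnet 70 x 70 x 20 mm. Leave alone. Origin: centre of its underside.
- spray: Loose spray can, 60 mm in diameter, 190 mm high, standing. Leave alone. Origin: centre of its underside.
- hammer: Loose hammer lying on the table. Leave alone.
- jar: Loose jar, 64 mm in diameter, 80 mm high, standing. Leave alone. Origin: centre of its underside.

How it is judged:
On the way, in this order (a step that is already met when the one before it is completed fails the run):
1. the tag stands or lies in the tray, let go and at rest, with the lid shut (x of tag in the frame of tray between -0.08 and 0.08 m and y of tag in the frame of tray between -0.07 and 0.07 m and height (world z) of tag below 0.05 m and linear speed of tag below 0.03 m/s and contact force between tag and tray above 0.3 N and contact force between tag and the fingers below 0.05 N and value of joint lid below 0.1 rad), for 0.2 s.
2. the lid is raised past its balance point (value of joint lid above 1.03 rad), for 0.05 s.
At the end, for the whole second after the job is handed in: The fingers hold the lid still between 0.63 and 0.90 rad (3 to 18 degrees short of its balance point at 0.95 rad), after it has been raised beyond 1.03 rad, and nothing but the fingers carries it; the tag rests in the tray (value of joint lid between 0.63 and 0.9 rad and velocity of joint lid between -0.05 and 0.05 rad/s and contact force between the fingers and lid above 0.15 N and contact force between tag and lid below 0.05 N and x of tag in the frame of tray between -0.08 and 0.08 m and y of tag in the frame of tray between -0.07 and 0.07 m and height (world z) of tag below 0.05 m and linear speed of tag below 0.03 m/s and contact force between tag and tray above 0.3 N); the arm keeps its last pose, push and grip.
It fails at once if the lid is opened before the tag is in the tray (value of joint lid above 0.2 rad and horizontal distance between tag and tray above 0.12 m).
It fails at once if the tag is dropped (falls free faster than 0.9 m/s) (linear speed of tag above 0.9 m/s and contact force between tag and the fingers below 0.01 N).
It fails at once if a bystander is moved by more than 30 mm (distance of any of offcut, magnet, spray, hammer, jar from where it was at the start of the episode above 0.03 m).
It also fails if it takes over 58 s, if anything falls off the work surface, if the arm or the gripper's body presses on something with over 40 N, if the wrist force passes 120 N, or if a joint passes its speed limit or range.

## Working session

There is one attempt and no reset: what is moved stays moved. The work goes in short steps, Python scripts to look and compute and a tool call to move; the robot and the scene stay as the last step left them, time stands still between calls to the robot, and variables do not carry over. Pictures are saved under pics/ and viewed, at most 10 in all, crops included, and the job is handed in when it is done.

Besides the shell and the picture viewer there is one more tool, called after "Request:" as name(argument=value, ...) on one line, values as JSON. play_rows: Moves the arm, as the interface text tells. Its arguments: {"type":"object","properties":{"xyz":{"type":"array","items":{"type":"array","items":{"type":"number"}}},"rot":{"type":"array","items":{"type":"array","items":{"type":"number"}}},"grip":{"type":"array","items":{"type":"number"}}},"required":["xyz","rot","grip"]}

```bash
mkdir -p pics; python3 - <<'E'
from bench import readout, vision, ctrl
import cv2,numpy as np
o=readout.get_obs();print(o)
for n in ("scene","top"):
    c=vision.camera(n);np.savez(n,**c)
    cv2.imwrite(f"pics/{n}0.png",c["color"][...,::-1])
    print(n,c["camera_matrix"],c["extrinsics"])
E
```

```text
{'time_s': 0.0, 'q': array([-1.35328732e+00,  1.81558881e-01,  1.60802297e+00,  2.87996989e-05,
        1.35378843e+00, -2.06327810e-01]), 'dq': array([ 0.00039265,  0.00086945,  0.0009768 , -0.00021987, -0.00033943,
        0.00085715]), 'joint_efforts': array([-9.84770813e-04, -4.44880879e+01, -3.51337516e+01, -3.62431147e-04,
        9.00631916e-03,  1.60565475e-05]), 'eef_pos': array([ 0.23636885, -0.52359661,  0.24936686]), 'eef_rot': array([-8.88878463e-04,  9.77629473e-01,  2.10332649e-01,  9.09016224e-06]), 'wrist_force': array([-0.2381667 , -0.31113392, -0.81661147]), 'torque': array([-0.01822189, -0.02572457,  0.01522916]), 'grasp_force': 0.0, 'opening': 1.0024243242159971}
scene [[432.76823124   0.         325.49500426]
 [  0.         432.76823124 189.31672952]
 [  0.           0.           1.        ]] [[ 0.73654451  0.4687389  -0.48763308  1.31555386]
 [ 0.67637438 -0.51516685  0.52642265 -0.83879849]
 [-0.00445762 -0.71755624 -0.69648631  1.16495194]
 [ 0.          0.          0.          1.        ]]
top [[438.44503567   0.         319.44432822]
 [  0.         438.44503567 200.62234177]
 [  0.           0.           1.        ]] [[ 3.27562353e-03 -9.93289989e-01  1.15603925e-01  3.57757438e-01]
 [-9.99994591e-01 -3.28804028e-03  8.32871092e-05  9.92174980e-03]
 [ 2.97382110e-04 -1.15603572e-01 -9.93295387e-01  1.70217373e+00]
 [ 0.00000000e+00  0.00000000e+00  0.00000000e+00  1.00000000e+00]]
```

View pics/scene0.png

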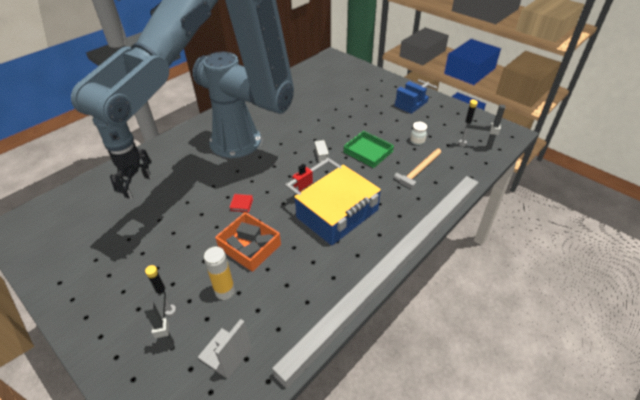

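View pics/top0.png

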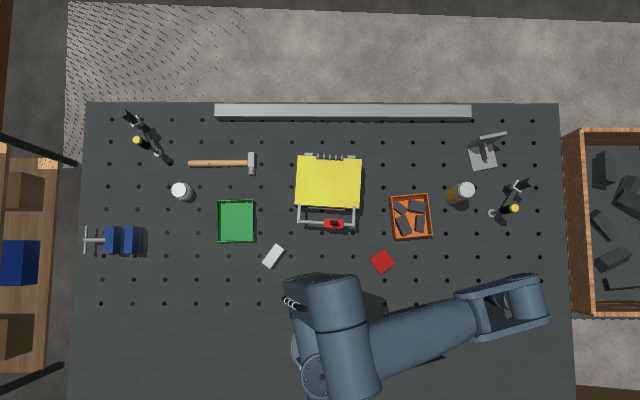

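The top view shows the lid at about (328,181), its bar along row ~221 with the tag at (333,224). The tray is at (236,221) on the left and the bin at (411,217) on the right. The offcut is at (273,256) and the magnet at (382,262). I'll measure these with colour and depth.

```bash
cat > h.py <<'E'
import numpy as np,cv2
def cloud(c):
    K,T=c["camera_matrix"],c["extrinsics"];d=c["depth"]
    v,u=np.indices(d.shape)
    p=np.stack([(u-K[0,2])/K[0,0]*d,(v-K[1,2])/K[1,1]*d,d],-1)
    return p@T[:3,:3].T+T[:3,3]
E
python3 - <<'E'
from h import *
for n in ("top","scene"):
    c=dict(np.load(n+".npz"));P=cloud(c);h=cv2.cvtColor(c["color"],cv2.COLOR_RGB2HSV);H,S,V=[h[...,i].astype(int) for i in range(3)]
    ok=(c["depth"]>0)&(P[...,0]>.2)&(P[...,0]<.85)&(abs(P[...,1])<.5)
    def rep(name,m):
        p=P[m&ok]
        if len(p)<4: print(n,name,len(p));return
        r=cv2.minAreaRect((p[:,:2]*1000).astype(np.float32))
        print(n,name,len(p),"rect",np.round(r[0],1),np.round(r[1],1),round(r[2],1),"z",np.round(np.percentile(p[:,2],[5,50,95]),4),"mean",p.mean(0).round(4))
    rep("lid",(abs(H-28)<6)&(S>150)&(V>120)&(abs(P[...,2]-.105)<.02))
    rep("tray",(abs(H-68)<14)&(S>120)&(P[...,2]<.06))
    rep("trayrim",(abs(H-68)<14)&(S>120)&(P[...,2]>.025)&(P[...,2]<.06))
    red=((H<6)|(H>174))&(S>150)
    rep("tagred",red&(P[...,2]>.07)); rep("tagtop",red&(P[...,2]>.105)&(P[...,2]<.13))
    rep("magnet",red&(P[...,2]<.05))
    if n=="top":
        z=np.where(ok,P[...,2],0)
        blk=np.zeros_like(ok);blk[205:245,318:348]=1
        rep("blk",blk&(z>.135));
        for v in range(208,236,2): print(v,(z[v,292:364:3]*1000).astype(int))
E
```

```text
top lid 774 rect [613.3 -23.1] [234.9 179.8] 86.6 z [0.1011 0.1071 0.113 ] mean [ 0.6287 -0.0782  0.107 ]
top tray 1468 rect [476.  332.7] [158.5 140.6] 1.6 z [-0.0029  0.0046  0.0344] mean [0.4795 0.3352 0.0076]
top trayrim 167 rect [476.  331.9] [158.5 138.9] 1.6 z [0.0261 0.0331 0.0409] mean [0.4772 0.3212 0.0334]
top tagred 144 rect [461.2 -40.5] [69.2 31.9] 86.4 z [0.1066 0.1171 0.124 ] mean [ 0.4603 -0.0403  0.1168]
top tagtop 134 rect [461.2 -40.5] [69.2 31.9] 86.4 z [0.1105 0.1172 0.1235] mean [ 0.4609 -0.0407  0.1171]
top magnet 352 rect [ 320.6 -228.5] [73.8 69.3] 35.7 z [0.011  0.0186 0.025 ] mean [ 0.3218 -0.2274  0.0182]
top blk 32 rect [462.1 -40. ] [25.  14.4] 87.6 z [0.1455 0.1559 0.159 ] mean [ 0.4604 -0.0394  0.1541]
208 [  8   6 107   6  -5   0  -1  24  44  45  49  56  59  54  57  64  68  80
  84  96  94 111 106  -4]
210 [ -2   0 106   0  -8   0   0  -1  -2  -1   3   1  -2   5  -2   1   6  33
   7  16 100  34   4  -9]
212 [  0   1 110   2  -3   0   4  -4   3   4  -1 -10  -7  -1   0   0   2  -2
   5   2 104   0  -6  -2]
214 [  7   2 108   0   4  -5  -3   2  -1   3  
[... 941 characters left out ...]
-3  0 -1  0 -2  2  1 -4 -2  2  1  3 -5  4 11]
scene lid 2016 rect [616.5 -22.8] [241.4 185.6] 85.8 z [0.1031 0.107  0.1107] mean [ 0.6208 -0.0333  0.107 ]
scene tray 1003 rect [478.9 331.9] [164.9 151.1] 2.1 z [-0.0005  0.0075  0.0335] mean [0.474  0.3351 0.0122]
scene trayrim 180 rect [479.4 330.4] [163.9 148. ] 2.1 z [0.0257 0.0307 0.0373] mean [0.4834 0.3155 0.0311]
scene tagred 224 rect [466.5 -42.6] [70.9 35.8] 85.0 z [0.0744 0.1097 0.1218] mean [ 0.4725 -0.0462  0.104 ]
scene tagtop 126 rect [466.5 -42.6] [70.9 35.8] 85.0 z [0.106  0.1159 0.123 ] mean [ 0.4689 -0.0459  0.1155]
scene magnet 276 rect [ 323.4 -230.3] [70.4 77.7] 38.4 z [0.0039 0.0186 0.0227] mean [ 0.3259 -0.2297  0.0176]
```

Request:
play_rows(xyz=[[20, -17, 0], [60, -52, 0], [110, -95, 0], [160, -138, 0], [210, -181, 0], [260, -224, 0], [310, -267, 0], [355, -305, 0], [390, -335, 0], [405, -348, 0]], rot=[[0, 0, -0.06], [0, 0, -0.17], [0, 0, -0.3], [0, 0, -0.43], [0, 0, -0.57], [0, 0, -0.7], [0, 0, -0.83], [0, 0, -0.95], [0, 0, -1.05], [0, 0, -1.087]], grip=[1, 1, 1, 1, 1, 1, 1, 1, 1, 1])

```text
time_s: 1.35
eef_pos: [0.463, -0.0372, 0.25]
eef_rot: [-0.0, 0.726, 0.688, 0.0]
wrist_force: [0.2, 0.0, -0.3]
opening: 1.005
grasp_force: 0.0
```

```bash
python3 - <<'E'
from bench import readout, vision
import cv2,numpy as np
o=readout.get_obs();c=vision.camera("wrist");np.savez("wrist1",eef_pos=o["eef_pos"],eef_rot=o["eef_rot"],**c)
cv2.imwrite("pics/wrist1.png",c["color"][...,::-1])
print(o["time_s"],o["eef_pos"],o["eef_rot"],o["q"],o["wrist_force"],c["camera_matrix"],c["hand_eye"])
E
```

```text
1.35 [ 0.46296574 -0.03722408  0.25001672] [-3.89001064e-04  7.26005136e-01  6.87689155e-01  1.31540952e-04] [-3.37053853e-01 -7.32653941e-02  1.87398883e+00  6.05885444e-04
  1.34144055e+00 -2.82998154e-01] [ 0.16056968  0.02840299 -0.30627043] [[309.70691629   0.         315.90198563]
 [  0.         309.70691629 199.65866154]
 [  0.           0.           1.        ]] [[-5.92391975e-04 -9.52598537e-01 -3.04229644e-01  7.74881644e-02]
 [ 9.99999090e-01 -9.33036226e-04  9.74321579e-04  7.89240016e-06]
 [-1.21199459e-03 -3.04228790e-01  9.52598223e-01 -1.22552429e-01]
 [ 0.00000000e+00  0.00000000e+00  0.00000000e+00  1.00000000e+00]]
```

View pics/wrist1.png

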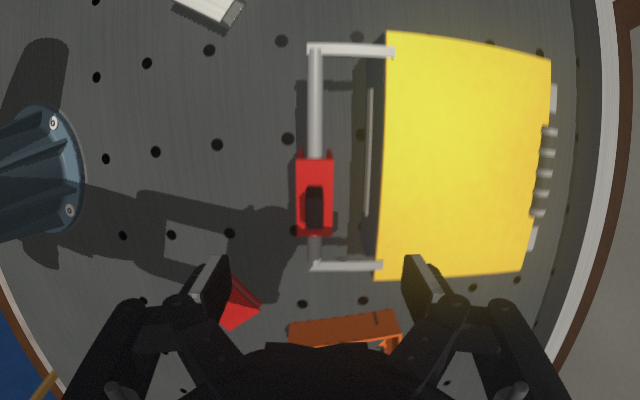

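The wrist view shows the tag at (314,195), its black block around (314,207), the bar running from (317,48) to (315,266), and the lid on the right. Now to refine the position.

```bash
python3 - <<'E'
from h import *
from scipy.spatial.transform import Rotation as R
c=dict(np.load("wrist1.npz"));K=c["camera_matrix"];he=c["hand_eye"]
q=c["eef_rot"];Rt=R.from_quat([q[1],q[2],q[3],q[0]]).as_matrix()
v,u=np.indices(c["depth"].shape);a=np.stack([u-K[0,2],v-K[1,2]],-1)/K[0,0];r=np.linalg.norm(a,axis=-1)+1e-9
ray=np.concatenate([a/r[...,None]*np.tan(r)[...,None],np.ones_like(r)[...,None]],-1)
def W(p): return (p@he[:3,:3].T+he[:3,3])@Rt.T+c["eef_pos"]
P=W(ray*c["depth"][...,None])
h=cv2.cvtColor(c["color"],cv2.COLOR_RGB2HSV);H,S,V=[h[...,i].astype(int) for i in range(3)]
win=np.zeros(H.shape,bool);win[140:245,285:345]=1
def rep(n,m):
    p=P[m];rr=cv2.minAreaRect((p[:,:2]*1000).astype(np.float32));print(n,len(p),np.round(rr[0],1),np.round(rr[1],1),round(rr[2],1),np.percentile(p[:,2],[5,50,95]).round(4))
rep("blocktop",win&(P[...,2]>.15)&(P[...,2]<.165))
rep("bridge",win&(abs(P[...,2]-.118)<.006)&(S>150)&((H<6)|(H>174)))
rep("lid",(abs(H-28)<6)&(S>150)&(abs(P[...,2]-.106)<.01)&(v<290))
bar=(abs(P[...,2]-.111)<.006)&(S<80)&(V>90)&(u>300)&(u<330)&(v>60)&(v<150);p=P[bar];l=np.polyfit(p[:,1],p[:,0],1);print("bar",p.mean(0),l,"x at y -.04,-.014:",np.polyval(l,[-.04,-.014]))
for px in [(314,48),(315,266)]:
    i=px[::-1]; s=P[i[0]-2:i[0]+3,i[1]-2:i[1]+3].reshape(-1,3);print(px,np.median(s,0))
E
```

```text
blocktop 614 [460.8 -41.5] [25.4 13.9] 86.2 [0.1529 0.1544 0.1556]
bridge 1922 [461.2 -41.1] [68.8 31.5] 85.9 [0.1155 0.1166 0.1177]
lid 34728 [615.5 -20.3] [236.6 186.6] 86.5 [0.1059 0.107  0.1082]
bar [0.46612017 0.03997158 0.10956919] [0.05970364 0.46373372] x at y -.04,-.014: [0.46134558 0.46289787]
(314, 48) [0.46850542 0.08847561 0.10901399]
(315, 266) [ 0.45828868 -0.11066829  0.11029016]
```

Request:
play_rows(xyz=[[-2, -1, 10], [-4, -2, 30], [-4, -2, 50], [-4, -2, 70], [-4, -2, 88], [-4, -2, 100], [-4, -2, 106], [-4, -2, 106], [-4, -2, 106], [-4, -2, 106]], rot=[[0, 0, 0], [0, 0, 0], [0, 0, 0], [0, 0, 0], [0, 0, 0], [0, 0, 0], [0, 0, 0], [0, 0, 0], [0, 0, 0], [0, 0, 0]], grip=[1, 1, 1, 1, 1, 1, 1, 1, 0.6, 0.4])

```text
time_s: 2.65
eef_pos: [0.4607, -0.0443, 0.1449]
eef_rot: [0.001, 0.728, 0.686, 0.0]
wrist_force: [0.5, -1.1, 0.0]
opening: 0.601
grasp_force: 0.0
```

Request:
play_rows(xyz=[[0, 0, 0], [0, 0, 0], [0, 0, 0], [0, 0, 0], [0, 0, 0], [0, 0, 0], [0, 0, 0], [0, 0, 0], [0, 0, 0], [0, 0, 0]], rot=[[0, 0, 0], [0, 0, 0], [0, 0, 0], [0, 0, 0], [0, 0, 0], [0, 0, 0], [0, 0, 0], [0, 0, 0], [0, 0, 0], [0, 0, 0]], grip=[0.3, 0.2, 0.1, 0, 0, 0, 0, 0, 0, 0])

```text
time_s: 3.9
eef_pos: [0.4604, -0.0442, 0.1444]
eef_rot: [0.0, 0.728, 0.686, 0.0]
wrist_force: [-0.1, 1.2, 2.7]
opening: 0.156
grasp_force: 60.1
```

Request:
play_rows(xyz=[[0, 0, -3], [0, 0, -9], [0, 0, -18], [0, 0, -30], [0, 0, -42], [0, 0, -55], [0, 0, -70], [0, 0, -85], [0, 0, -96], [0, 0, -100]], rot=[[0, 0, 0], [0, 0, 0], [0, 0, 0], [0, 0, 0], [0, 0, 0], [0, 0, 0], [0, 0, 0], [0, 0, 0], [0, 0, 0], [0, 0, 0]], grip=[0, 0, 0, 0, 0, 0, 0, 0, 0, 0])

```text
time_s: 5.15
eef_pos: [0.4606, -0.0444, 0.2452]
eef_rot: [0.001, 0.728, 0.686, 0.0]
wrist_force: [0.2, -0.4, -0.4]
opening: 0.157
grasp_force: 59.8
```

```bash
python3 - <<'E'
from bench import readout, vision
import cv2,numpy as np
o=readout.get_obs();print(o["eef_pos"],o["eef_rot"],o["wrist_force"],o["grasp_force"])
c=vision.camera("scene")
cv2.imwrite("pics/scene2.png",cv2.resize(c["color"][90:240,220:440,::-1],None,fx=3,fy=3,interpolation=cv2.INTER_CUBIC))
E
```

```text
[ 0.46063591 -0.04438544  0.24522773] [5.65047732e-04 7.28006457e-01 6.85569985e-01 2.74615906e-04] [ 0.19851569 -0.39005069 -0.41477618] 59.78622078895569
```

View pics/scene2.png

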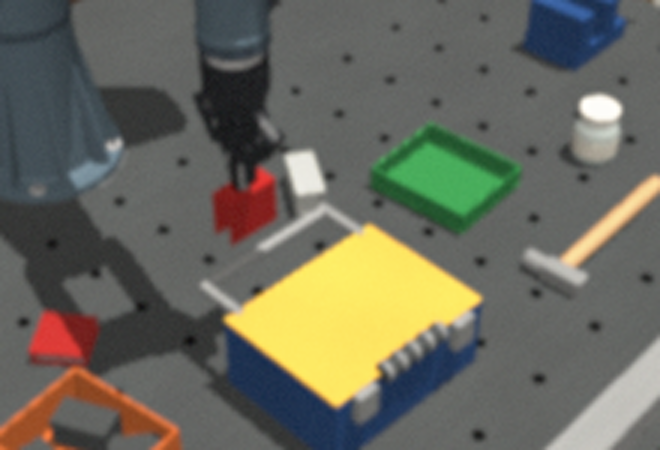

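The tag is in the gripper at (245,205), clear of the bar, and the lid is still shut. Next I carry it to the tray.

Request:
play_rows(xyz=[[10, 0, 0], [40, -1, 0], [85, -2, 0], [135, -2, 0], [185, -3, 0], [235, -4, 0], [285, -5, 0], [330, -5, 0], [363, -6, 0], [374, -6, 0]], rot=[[0, 0, 0], [0, 0, 0], [0, 0, 0], [0, 0, 0], [0, 0, 0], [0, 0, 0], [0, 0, 0], [0, 0, 0], [0, 0, 0], [0, 0, 0]], grip=[0, 0, 0, 0, 0, 0, 0, 0, 0, 0])

```text
time_s: 6.45
eef_pos: [0.4756, 0.3314, 0.2432]
eef_rot: [-0.0, 0.727, 0.687, -0.001]
wrist_force: [-0.3, -0.2, -0.7]
opening: 0.153
grasp_force: 59.6
```

Request:
play_rows(xyz=[[0, 0, 5], [0, 0, 20], [0, 0, 45], [0, 0, 70], [0, 0, 95], [0, 0, 118], [0, 0, 132], [0, 0, 140], [0, 0, 145], [0, 0, 148]], rot=[[0, 0, 0], [0, 0, 0], [0, 0, 0], [0, 0, 0], [0, 0, 0], [0, 0, 0], [0, 0, 0], [0, 0, 0], [0, 0, 0], [0, 0, 0]], grip=[0, 0, 0, 0, 0, 0, 0, 0, 0, 0])

```text
time_s: 7.7
eef_pos: [0.4771, 0.3296, 0.0966]
eef_rot: [0.0, 0.728, 0.686, 0.0]
wrist_force: [-1.6, 0.6, -0.3]
opening: 0.149
grasp_force: 59.6
```

Now I creep down to contact.

Request:
play_rows(xyz=[[0, 0, 1], [0, 0, 2], [0, 0, 3], [0, 0, 4], [0, 0, 5], [0, 0, 5.5], [0, 0, 6], [0, 0, 6], [0, 0, 6], [0, 0, 6]], rot=[[0, 0, 0], [0, 0, 0], [0, 0, 0], [0, 0, 0], [0, 0, 0], [0, 0, 0], [0, 0, 0], [0, 0, 0], [0, 0, 0], [0, 0, 0]], grip=[0, 0, 0, 0, 0, 0, 0, 0, 0, 0])

```text
time_s: 8.95
eef_pos: [0.477, 0.3295, 0.0919]
eef_rot: [0.0, 0.728, 0.686, 0.0]
wrist_force: [-4.4, -2.0, 10.5]
opening: 0.152
grasp_force: 61.5
```

Request:
play_rows(xyz=[[0, 0, -0.5], [0, 0, -0.5], [0, 0, -0.5], [0, 0, -0.5], [0, 0, -0.5], [0, 0, -0.5], [0, 0, -0.5], [0, 0, -0.5], [0, 0, -0.5], [0, 0, -0.5]], rot=[[0, 0, 0], [0, 0, 0], [0, 0, 0], [0, 0, 0], [0, 0, 0], [0, 0, 0], [0, 0, 0], [0, 0, 0], [0, 0, 0], [0, 0, 0]], grip=[0.25, 0.35, 0.5, 0.65, 0.8, 0.9, 1, 1, 1, 1])

```text
time_s: 10.2
eef_pos: [0.4768, 0.3294, 0.0908]
eef_rot: [0.0, 0.728, 0.686, 0.0]
wrist_force: [0.4, -0.4, 0.1]
opening: 1.001
grasp_force: 0.0
```

Request:
play_rows(xyz=[[0, 0, -3], [0, 0, -10], [0, 0, -25], [0, 0, -45], [0, 0, -65], [0, 0, -85], [0, 0, -105], [0, 0, -120], [0, 0, -130], [0, 0, -135]], rot=[[0, 0, 0], [0, 0, 0], [0, 0, 0], [0, 0, 0], [0, 0, 0], [0, 0, 0], [0, 0, 0], [0, 0, 0], [0, 0, 0], [0, 0, 0]], grip=[1, 1, 1, 1, 1, 1, 1, 1, 1, 1])

```text
time_s: 11.45
eef_pos: [0.4768, 0.3295, 0.2264]
eef_rot: [0.0, 0.728, 0.686, 0.0]
wrist_force: [0.2, 1.0, 0.4]
opening: 1.0
grasp_force: 0.0
```

```bash
python3 - <<'E'
from bench import readout, vision
import cv2,numpy as np
o=readout.get_obs();print(o["eef_pos"],o["eef_rot"],o["wrist_force"],o["opening"])
c=vision.camera("scene")
cv2.imwrite("pics/scene3.png",cv2.resize(c["color"][90:240,260:480,::-1],None,fx=3,fy=3,interpolation=cv2.INTER_CUBIC))
E
```

```text
[0.47682359 0.32946432 0.2264252 ] [8.52958830e-05 7.28009228e-01 6.85567282e-01 2.44285471e-04] [0.22855004 1.01728215 0.36742971] 0.9998541091198626
```

View pics/scene3.png

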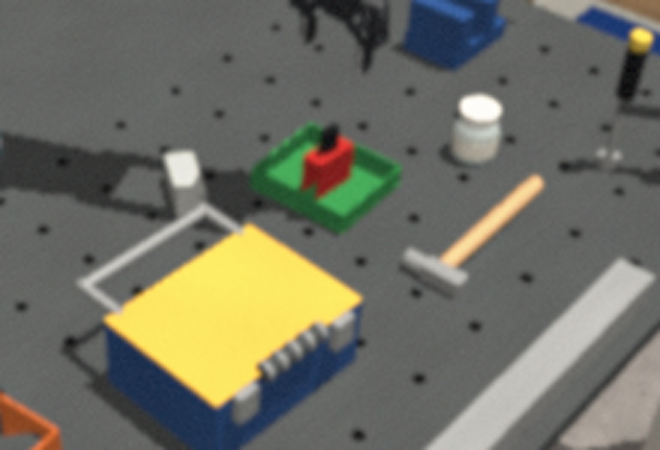

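The tag stands in the tray at about (328,165) and the lid is shut. Next is the bar.

Request:
play_rows(xyz=[[-10, 0, 0], [-40, 1, 0], [-80, 2, 0], [-125, 3, 0], [-170, 3, 0], [-215, 4, 0], [-260, 5, 0], [-300, 6, 0], [-330, 7, 0], [-341, 7, 0]], rot=[[0, 0, 0], [0, 0, 0], [0, 0, 0], [0, 0, 0], [0, 0, 0], [0, 0, 0], [0, 0, 0], [0, 0, 0], [0, 0, 0], [0, 0, 0]], grip=[1, 0.9, 0.8, 0.7, 0.6, 0.5, 0.5, 0.5, 0.5, 0.5])

```text
time_s: 12.75
eef_pos: [0.4626, -0.013, 0.2251]
eef_rot: [-0.001, 0.729, 0.685, -0.0]
wrist_force: [-0.0, 0.2, -0.7]
opening: 0.497
grasp_force: 0.0
```

Request:
play_rows(xyz=[[0, 0, 0], [0, 0, 10], [0, 0, 30], [0, 0, 50], [0, 0, 70], [0, 0, 88], [0, 0, 100], [0, 0, 105], [0, 0, 105], [0, 0, 105]], rot=[[0, 0, 0], [0, 0, 0], [0, 0, 0], [0, 0, 0], [0, 0, 0], [0, 0, 0], [0, 0, 0], [0, 0, 0], [0, 0, 0], [0, 0, 0]], grip=[0.5, 0.5, 0.5, 0.5, 0.5, 0.5, 0.5, 0.5, 0.5, 0.5])

```text
time_s: 14.0
eef_pos: [0.4638, -0.0114, 0.1214]
eef_rot: [0.0, 0.728, 0.686, 0.0]
wrist_force: [0.1, 0.3, 0.1]
opening: 0.497
grasp_force: 0.0
```

Request:
play_rows(xyz=[[0, 0, 6], [0, 0, 12], [0, 0, 17], [0, 0, 17], [0, 0, 17], [0, 0, 17], [0, 0, 17], [0, 0, 17], [0, 0, 17], [0, 0, 17]], rot=[[0, 0, 0], [0, 0, 0], [0, 0, 0], [0, 0, 0], [0, 0, 0], [0, 0, 0], [0, 0, 0], [0, 0, 0], [0, 0, 0], [0, 0, 0]], grip=[0.5, 0.5, 0.5, 0.4, 0.3, 0.2, 0.1, 0, 0, 0])

```text
time_s: 15.25
eef_pos: [0.4625, -0.0113, 0.1038]
eef_rot: [-0.001, 0.728, 0.686, -0.001]
wrist_force: [-5.5, -0.4, 4.8]
opening: 0.142
grasp_force: 58.4
```

Request:
play_rows(xyz=[[0, 0, 0], [0, 0, 0], [0, 0, 0], [0, 0, 0], [0, 0, 0], [0, 0, 0], [0, 0, 0], [0, 0, 0], [0, 0, 0], [0, 0, 0]], rot=[[0, 0, 0], [0, 0, 0], [0, 0, 0], [0, 0, 0], [0, 0, 0], [0, 0, 0], [0, 0, 0], [0, 0, 0], [0, 0, 0], [0, 0, 0]], grip=[0, 0, 0, 0, 0, 0, 0, 0, 0, 0])

```text
time_s: 16.5
eef_pos: [0.4625, -0.0113, 0.1038]
eef_rot: [-0.001, 0.728, 0.686, -0.001]
wrist_force: [-5.6, -0.3, 4.1]
opening: 0.144
grasp_force: 58.4
```

Request:
play_rows(xyz=[[0, 0.1, -5], [0, 0.5, -12], [0, 1.5, -24.5], [0, 3, -36.5], [0, 5.5, -48.5], [0, 8.5, -60.5], [0, 12, -72.5], [0, 16, -84], [0, 20.5, -95], [0, 25.5, -106.5]], rot=[[0, 0, 0], [0, 0, 0], [0, 0, 0], [0, 0, 0], [0, 0, 0], [0, 0, 0], [0, 0, 0], [0, 0, 0], [0, 0, 0], [0, 0, 0]], grip=[0, 0, 0, 0, 0, 0, 0, 0, 0, 0])

```text
time_s: 17.75
eef_pos: [0.487, -0.0128, 0.2109]
eef_rot: [-0.002, 0.728, 0.686, -0.002]
wrist_force: [-8.7, -3.3, -0.8]
opening: 0.144
grasp_force: 58.6
```

Request:
play_rows(xyz=[[0, 5.5, -11], [0, 12, -21.5], [0, 19, -31.5], [0, 26, -41.5], [0, 34, -51], [0, 42, -60], [0, 51, -68.5], [0, 60, -76.5], [0, 69.5, -84.5], [0, 79, -91.5]], rot=[[0, 0, 0], [0, 0, 0], [0, 0, 0], [0, 0, 0], [0, 0, 0], [0, 0, 0], [0, 0, 0], [0, 0, 0], [0, 0, 0], [0, 0, 0]], grip=[0, 0, 0, 0, 0, 0, 0, 0, 0, 0])

```text
time_s: 19.0
eef_pos: [0.5673, -0.0177, 0.3066]
eef_rot: [0.001, 0.728, 0.686, 0.0]
wrist_force: [-9.6, 0.1, 11.5]
opening: 0.139
grasp_force: 62.2
```

Request:
play_rows(xyz=[[0, 5, -3.5], [0, 10.5, -7], [0, 15.5, -10], [0, 21, -13], [0, 26, -16], [0, 31.5, -18.5], [0, 36, -21], [0, 36, -21], [0, 36, -21], [0, 36, -21]], rot=[[0, 0, 0], [0, 0, 0], [0, 0, 0], [0, 0, 0], [0, 0, 0], [0, 0, 0], [0, 0, 0], [0, 0, 0], [0, 0, 0], [0, 0, 0]], grip=[0, 0, 0, 0, 0, 0, 0, 0, 0, 0])

```text
time_s: 20.25
eef_pos: [0.6048, -0.0201, 0.327]
eef_rot: [0.003, 0.728, 0.686, 0.002]
wrist_force: [-2.6, -1.6, 7.7]
opening: 0.137
grasp_force: 63.3
```

```bash
python3 - <<'E'
from bench import readout, vision
import cv2,numpy as np
o=readout.get_obs();p=o["eef_pos"];print(o["time_s"],p,o["eef_rot"],o["wrist_force"],o["opening"])
print("theta from z",np.arcsin((p[2]-.102)/.245),"x",np.arccos(np.clip((.7068-p[0])/.245,-1,1)))
c=vision.camera("scene");np.savez("s4",**c)
cv2.imwrite("pics/scene4.png",cv2.resize(c["color"][60:240,260:480,::-1],None,fx=3,fy=3,interpolation=cv2.INTER_CUBIC))
E
```

```text
20.25 [ 0.60484465 -0.02005119  0.3270361 ] [0.00269117 0.72799925 0.68557016 0.00184712] [-2.63051477 -1.60497326  7.72875521] 0.13714371481667334
theta from z 1.1643073107919382 x 1.141595459970185
```

View pics/scene4.png

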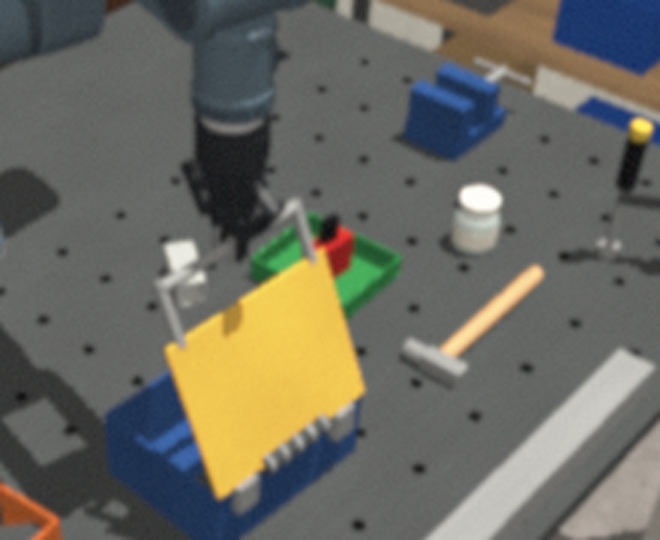

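The lid is well past balance (about 1.13 rad) and gripped at its bar, around (240,245) in the crop. The tag is still in the tray. Now I ease it back.

Request:
play_rows(xyz=[[0, -3.5, 1.5], [0, -9, 4.5], [0, -15.5, 8], [0, -20.5, 11], [0, -26, 14], [0, -31, 17.5], [0, -36, 21], [0, -41, 24.5], [0, -46, 28], [0, -51, 32]], rot=[[0, 0, 0], [0, 0, 0], [0, 0, 0], [0, 0, 0], [0, 0, 0], [0, 0, 0], [0, 0, 0], [0, 0, 0], [0, 0, 0], [0, 0, 0]], grip=[0, 0, 0, 0, 0, 0, 0, 0, 0, 0])

```text
time_s: 21.55
eef_pos: [0.5541, -0.0169, 0.2944]
eef_rot: [0.003, 0.728, 0.686, 0.002]
wrist_force: [0.2, -2.3, 1.5]
opening: 0.139
grasp_force: 64.9
```

Request:
play_rows(xyz=[[0, -4.5, 4], [0, -9, 7.5], [0, -13, 11], [0, -16, 14], [0, -18, 16], [0, -18, 16], [0, -18, 16], [0, -18, 16], [0, -18, 16], [0, -18, 16]], rot=[[0, 0, 0], [0, 0, 0], [0, 0, 0], [0, 0, 0], [0, 0, 0], [0, 0, 0], [0, 0, 0], [0, 0, 0], [0, 0, 0], [0, 0, 0]], grip=[0, 0, 0, 0, 0, 0, 0, 0, 0, 0])

```text
time_s: 22.8
eef_pos: [0.5345, -0.0157, 0.2761]
eef_rot: [0.0, 0.728, 0.686, 0.0]
wrist_force: [-6.2, -2.0, 6.2]
opening: 0.141
grasp_force: 66.2
```

```bash
python3 - <<'E'
from bench import readout, vision
from h import *
o=readout.get_obs();p=o["eef_pos"];print(o["time_s"],p,o["wrist_force"],o["opening"],o["grasp_force"])
print("theta from z",np.arcsin((p[2]-.102)/.245),"x",np.arccos((.7068-p[0])/.245))
c=vision.camera("scene")
for c in (dict(np.load("s4.npz")),c):
    P=cloud(c);h=cv2.cvtColor(c["color"],cv2.COLOR_RGB2HSV);H,S=h[...,0].astype(int),h[...,1]
    m=(abs(H-24)<9)&(S>140)&(P[...,0]>.5)&(P[...,0]<.76)&(P[...,1]>-.16)&(P[...,1]<.11)&(P[...,2]>.11)&(c["depth"]>0)
    q=P[m];q=q-np.median(q,0);w=np.ones(len(q),bool)
    for _ in range(4):
        n=np.linalg.svd(q[w]-q[w].mean(0),full_matrices=False)[2][2];w=abs((q-q[w].mean(0))@n)<.008
    print("lid angle",len(q),w.sum(),np.arccos(abs(n[2])))
red=((H<6)|(H>174))&(S>150)&(P[...,1]>.25)&(P[...,1]<.42)&(P[...,0]>.38)&(P[...,0]<.57);print("tag",P[red].mean(0),red.sum())
cv2.imwrite("pics/scene5.png",cv2.resize(c["color"][60:240,260:480,::-1],None,fx=3,fy=3,interpolation=cv2.INTER_CUBIC))
E
```

```text
22.8 [ 0.53451314 -0.01571009  0.27605809] [-6.23992083 -1.95226734  6.24641608] 0.14138740618467685 66.24763011932373
theta from z 0.7901248804484015 x 0.7908916421943186
lid angle 2890 2889 1.124877654193229
lid angle 3159 3151 0.7737418630631108
tag [0.48672079 0.32419331 0.04782825] 184
```

View pics/scene5.png

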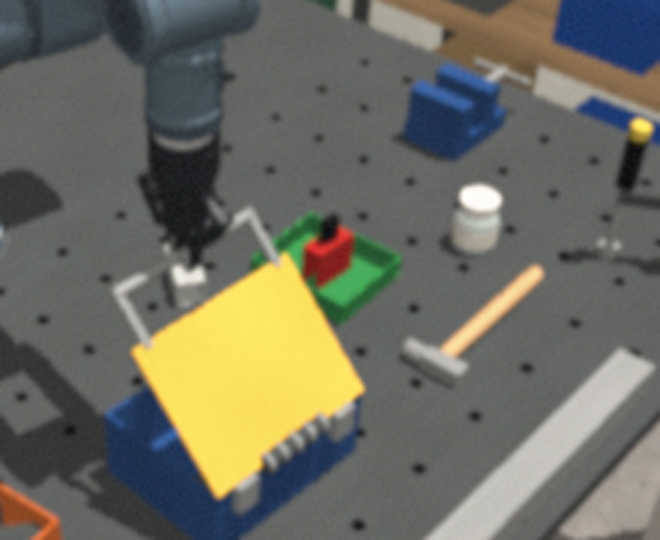

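The lid measures 1.12 rad at its peak and 0.774 rad now, held by the bar around (190,260). The tag stands in the tray at (328,255), so I'm handing in.

```bash
python3 -c "
from bench import ctrl
print(ctrl.hand_in())"
```

```text
the job is handed in; nothing more can be done
None
```

I've handed the job in, but no verdict came back: the tag stands in the tray, and the lid was raised to about 1.12 rad and is now held by its bar at about 0.77 rad, roughly ten degrees short of balance.

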